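Return leftover power-supply parts to their component trays

TASK

Clear the five leftover parts off the wooden assembly board: put each one back into an empty pocket of the black tray that already holds its kind, one part to a pocket, standing flat on the pocket floor the same way up as the others, and the heatsinks with their fins running the same way as those already in the tray. Set the parts down rather than dropping them, and do not shove the trays or move the bottle and the tape roll.

Things in the scene. Friction and masses are not known exactly. Their poses are not given: they have to be found in the camera images.
- heatsink_a: Loose finned aluminium heatsink, 40 mm (x, along its fins) x 30 mm (y, across its seven fins) x 32 mm high, 35 to 70 g, standing base down with the fins up on the wooden board (10 mm thick); origin at the centre of its underside, z up. Grip on the outer fins, 30 mm apart. Both are alike.
- heatsink_b: Loose finned aluminium heatsink, 40 mm (x, along its fins) x 30 mm (y, across its seven fins) x 32 mm high, 35 to 70 g, standing base down with the fins up on the wooden board (10 mm thick); origin at the centre of its underside, z up. Grip on the outer fins, 30 mm apart. Both are alike.
- capacitor_a: Loose can capacitor, an upright grey cylinder 30 mm in diameter and 40 mm high, with two thin steel tags on top up to 46 mm, 28 to 56 g, standing on the wooden board (10 mm thick); origin at the centre of its underside, z up along its axis. The two capacitors are alike.
- capacitor_b: Loose can capacitor, an upright grey cylinder 30 mm in diameter and 40 mm high, with two thin steel tags on top up to 46 mm, 28 to 56 g, standing on the wooden board (10 mm thick); origin at the centre of its underside, z up along its axis. The two capacitors are alike.
- choke: Loose ring choke, copper wire wound round a ring on a black plastic foot, an upright squat drum 34 mm in diameter and 24 mm high, 42 to 84 g, lying flat with the foot down on the wooden board (10 mm thick); origin at the centre of its underside, z up along its axis.
- tray_heatsink: Black tray 144 x 144 mm, 16 mm high, 0.6 kg, loose; origin: centre of its underside, z up. 2 x 2 pockets 56 mm square, centres x, y = +-32 mm, floors 5 mm above its underside; ribs (8 mm) and rim end at 16 mm. Holds two heatsinks like the loose ones (fixed to it) in the pockets at x = +32 mm, base down, fins along the tray's x; the two pockets at x = -32 mm, towards the robot, are empty.
- tray_capacitor: Black tray 144 x 144 mm, 16 mm high, 0.6 kg, loose; origin: centre of its underside, z up. 2 x 2 pockets 56 mm square, centres x, y = +-32 mm, floors 5 mm above its underside; ribs (8 mm) and rim end at 16 mm. Holds two capacitors like the loose ones (fixed to it) in the pockets at x = +32 mm, tags up; the two pockets at x = -32 mm, towards the robot, are empty.
- tray_choke: Black tray 144 x 144 mm, 16 mm high, 0.6 kg, loose; origin: centre of its underside, z up. 2 x 2 pockets 56 mm square, centres x, y = +-32 mm, floors 5 mm above its underside; ribs (8 mm) and rim end at 16 mm. Holds three chokes like the loose one (fixed to it), foot down; only the pocket at x = -32, y = -32 mm is empty.
- bottle: Bystander: white dispenser bottle with a blue cap, 44 mm in diameter, 105 mm high, loose beside the trays; origin at the centre of its underside.
- tape_roll: Bystander: roll of amber tape lying flat, 76 mm outside and 51 mm inside diameter, 19 mm high, loose beside the trays; origin at the centre of its underside.

How it is judged:
By the outcome, as a careful person would: the job done as asked, in the order asked, and still so for the second after the job is handed in, with the robot touching nothing.
It also fails if it takes over 106 s, if anything falls off the work surface, if the arm or the gripper's body presses on something with over 40 N, if the wrist force passes 120 N, or if a joint passes its speed limit or range.

ROBOT

A 6-joint arm with a two-finger parallel gripper is mounted at the origin on the work surface. World frame = base frame: x ahead of the robot, y to its left, z up, the work surface at z = 0. Lengths are in mm, angles in rad, forces in N, time in s.
With the tool pointing down it reaches from about 275 to 725 mm from the base axis. Payload 15.9 kg.
Tool frame: the origin (TCP) lies at the very end of the fingers, on their centre line; the grasp point (between the pads) lies 19 mm behind it (tcp_to_grasp is the distance from the TCP to the grasp point, in mm); z points along the fingers, y is the line along which they close (so a half turn about z gives the same grasp; the last joint's range is limited). The gripper opens to 85 mm and grips with 20 to 120 N. Pads are 22 mm wide; open, the fingers measure 114 mm over their backs; the gripper's body (76 mm by 85 mm) begins 54 mm behind the grasp point. The pads swing forward as they close: fully open they stand 13 mm farther back than shut.
Start: joints at [1.175, 0.213, -0.034, 1.323, 0, 1.571], TCP at [192.766, 461.331, 231.306] pointing down, gripper open.
Joint ranges: [-2.98, 2.98], [-0.74, 1.72], [-1.14, 1.35], [-2.1, 2.04], [-1.57, 1.44], [-3.14, 3.14]. Speed limits (rad/s): [1.89, 1.89, 2.39, 2.57, 3.14, 3.14].

INTERFACE

Orientations are given as a rotation vector (axis times angle).
In Python, from plant import * gives the robot as it stands.
- The arm moves only by the shell command python3 -m creep 'ROWS' [FORCE]. ROWS is JSON, a list of rows, each a list of 5 numbers: the shift along the tool's x, y, z in m, then the turn about the tool's z in degrees, then the opening, from -1 (shut) to 1 (fully open). A call has 1 to 8 rows; each row is the pose to reach, as a shift and turn from the pose commanded when the call began, along the tool's axes at that moment; what a row does not reach only later rows make up. A row lasts 1/12 s, in which the tool goes at most 41.7 mm and 7.16 degrees, less where a joint would pass 70% of its speed; a pose out of reach is approached as far as the arm can. A call with a gripper value outside its range is refused whole. The fingers move at their own pace and stop on an object; FORCE is the grip in N (left out, the last holds). Time passes only in rows, so rows that repeat a pose let the fingers close. It gives the time, the measured TCP pose, the force, the opening and the grip force at its end, in the units of the state.
- get_obs(): the state, without advancing time (a new reading comes with each control period).
- snapshot(name): name is "scene" or "top" or "wrist"; returns (picture, depth): 420x560x3 uint8, red, green, blue; 420x560 float32, mm along the optical axis (not along the pixel's ray), 0 where there is no reading.
- camera_params(name): a dict with "vertical_fov" (degrees; the focal length in pixels is half the picture's height over the tangent of half this angle, whatever the lens; pixels are square), "cx", "cy" (the principal point, pixels), "extrinsics" (4x4, takes a point from camera to world coordinates). Camera axes: x right, y down, z forward; pixel columns grow to the right and rows downward; lengths in mm; the calibration is good to about 2 mm. A picture is of the moment at which its call begins: read the wrist's pose just before it. camera_params takes no time and is no camera call; for the wrist camera it gives the pose at the moment of the call.
- finish_job(): hands the job in; it is judged then, once.
Trained networks look in the newest picture that a camera, given by its name, has taken for a name from the list of things; names that differ only in an ending like _2 or _b are one class to them, and where a whole thing is asked for, a point or a joint stands for the part that bears it (a point fixed in the world has none). Each returns a list of dicts, best first, with "confidence" (0 to 1); they miss things now and then, are a little off and sometimes report something else, mostly with a low value. They report only what shows in the picture. A call takes as long as a camera call.
- find_in(query, camera): "at" ([row, column] in pixels, amid what is visible of it).
- pinpoint(query, camera): "at" ([row, column] in pixels: a listed point, or the origin of a listed thing).
The state is a dict: "clock": time; "q": joint angles; "qvel": joint speeds; "joint_efforts": joint torques, N m; "eef_pos": TCP position; "tool_rot": TCP orientation; "force": force on the tool from outside, world axes, zero at the start; "ft_torque": the same for the moment, N m; "opening": finger opening in mm; "finger_force": force on a finger pad.
Only numpy, scipy, OpenCV 4.12 (cv2) and the standard library are available. Lean on these libraries where they do the work, as an engineer would, in place of code of your own. Each camera call takes 0.05 s, during which the arm holds its last target. There are 200 camera calls.

## Working session

There is one attempt and no reset: what is moved stays moved. The work goes in short steps, Python scripts to look and compute and a shell command to move; the robot and the scene stay as the last step left them, time stands still between calls to the robot, and variables do not carry over. Pictures are saved under pics/ and viewed, at most 14 in all, crops included, and the job is handed in when it is done.

```bash
ls; mkdir -p pics; cat > h.py <<'E'
from plant import *
import numpy as np, cv2
def cam(n):
    p=camera_params(n); f=210/np.tan(np.radians(p["vertical_fov"])/2); return p,f
def cloud(n,name=None):
    p,f=cam(n); im,d=snapshot(n)
    if name: cv2.imwrite("pics/"+name,im[:,:,::-1])
    v,u=np.mgrid[:420,:560]
    P=np.stack([(u-p["cx"])/f*d,(v-p["cy"])/f*d,d,np.ones_like(d)],-1)@np.array(p["extrinsics"]).T
    return im,d,P[...,:3]
E
python3 - <<'E'
from h import *
o=get_obs();print(o)
for n in("top","scene"):
    im,d,P=cloud(n,n+"0.png"); np.save(n+"0.npy",P)
    print(n,camera_params(n))
    for q in["heatsink_a","capacitor_a","choke","tray_heatsink","tray_capacitor","tray_choke","bottle","tape_roll"]:
        if n=="scene":continue
        for r in find_in(q,n):
            a=r["at"];print(q,np.round(r["confidence"],2),np.round(a),np.round(P[int(a[0]),int(a[1])]))
E
```

```text
pics
{'clock': 0.0, 'q': array([ 1.17498649e+00,  2.13327173e-01, -3.50460276e-02,  1.32351413e+00,
        4.53597451e-06,  1.57081499e+00]), 'qvel': array([-5.01146696e-04,  2.26250799e-04,  1.21720820e-04, -8.08428745e-04,
       -6.33456282e-05,  2.28127869e-03]), 'joint_efforts': array([-1.59552244e-03, -6.86158848e+01,  4.87118411e+01,  1.74589071e-02,
       -1.28400156e-04,  2.37628524e-05]), 'eef_pos': array([192.64489041, 461.02802629, 230.8358378 ]), 'tool_rot': array([-6.17671662e-01, -3.08004995e+00,  1.67877538e-03]), 'force': array([ 0.42102114, -0.0512434 ,  0.19370953]), 'ft_torque': array([-0.02330306,  0.03712334,  0.00969125]), 'finger_force': 0.0, 'opening': 85.59523966577746}
top {'vertical_fov': 55.463245157639975, 'cx': 283.03755170379884, 'cy': 210.5506146382464, 'extrinsics': array([[ 7.91207359e-02, -9.74710561e-01,  2.08995769e-01,
         3.38247797e+02],
       [-9.96857818e-01, -7.81598597e-02,  1.28657318e-02,
         8.42777382e+00],
       [ 3.79471534e-03, -2.09357012e-01, -9.77831909e-01,
         1.01593686e+03],
       [ 0.00000000e+00,  0.0000
[... 214 characters left out ...]
74.] [ 431. -206.   48.]
choke 0.71 [253. 207.] [429. 204.  10.]
tray_capacitor 0.69 [186. 366.] [ 634. -188.   16.]
tray_choke 0.59 [185. 294.] [621.  -1.  18.]
bottle 0.84 [178. 150.] [596. 351.  79.]
tape_roll 0.65 [197. 431.] [ 621. -361.    4.]
scene {'vertical_fov': 50.403399959971495, 'cx': 285.81666189001595, 'cy': 210.44800143024136, 'extrinsics': array([[-2.15663658e-01,  5.02458187e-01, -8.37272332e-01,
         1.33967591e+03],
       [ 9.76466442e-01,  1.09592036e-01, -1.85749490e-01,
         1.68384483e+02],
       [-1.57297207e-03, -8.57627749e-01, -5.14268577e-01,
         5.29015888e+02],
       [ 0.00000000e+00,  0.00000000e+00,  0.00000000e+00,
         1.00000000e+00]])}
```

```bash
python3 - <<'E'
import cv2
im=cv2.imread("pics/top0.png");cv2.imwrite("pics/top0c.png",cv2.resize(im[120:340,120:460],(800,518),interpolation=cv2.INTER_CUBIC))
E
```

```text
(no output)
```

View pics/top0c.png

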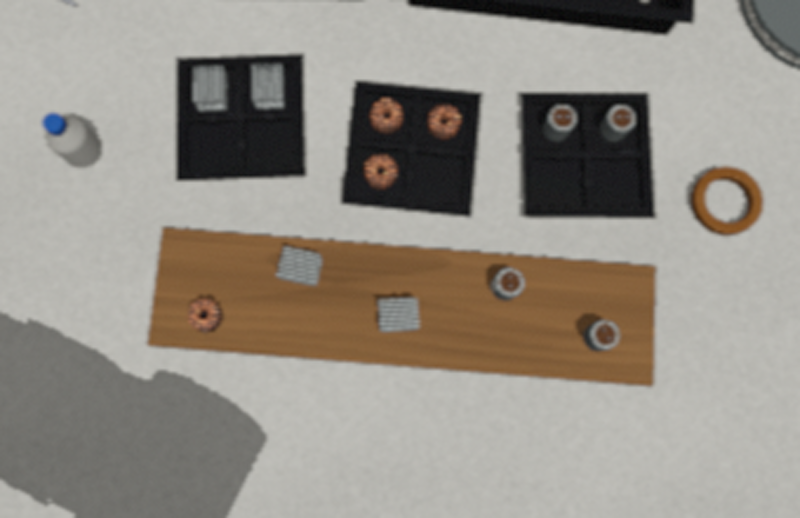

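View pics/scene0.png

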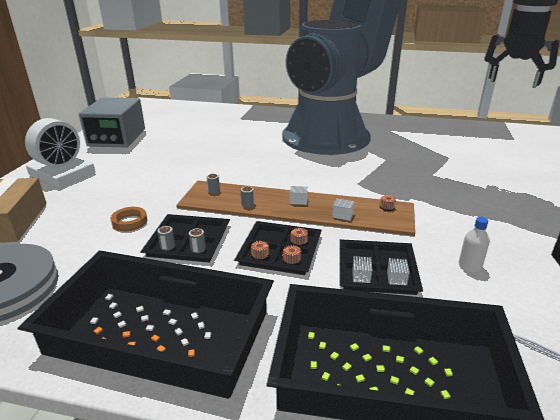

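The board carries, left to right in the crop, the choke (205,313), heatsinks (300,266) and (399,314), and capacitors (509,283) and (603,335). The loose fins run about world y, while the tray fins run about x. The empty pockets are the near rows, plus the near-right one in the choke tray.

```bash
cat >> h.py <<'E'
from scipy.spatial.transform import Rotation as Ro
def yaw():
    R=Ro.from_rotvec(get_obs()["tool_rot"]).as_matrix(); return np.degrees(np.arctan2(R[1,1],R[0,1])),R
def go(x,y,z,yawdeg,o=None):
    "shift in tool axes (m) and turn for TCP target, tool y along yawdeg (mod 180)"
    o=o or get_obs(); w,R=yaw()
    s=R.T@(np.array([x,y,z])-o["eef_pos"])/1000
    t=-((yawdeg-w+90)%180-90)
    print("shift",np.round(s,4),"turn",np.round(t,1),"or",np.round(t-180*np.sign(t),1),"q6",np.round(np.degrees(o["q"][5])))
E
python3 - <<'E'
from h import *
P=np.load("top0.npy"); im=cv2.imread("pics/top0.png"); hsv=cv2.cvtColor(im,cv2.COLOR_BGR2HSV)
x,y,z=P[...,0],P[...,1],P[...,2]
print("yaw",yaw()[0], "table z",np.median(z[280:300,300:400]))
roi=(x>380)&(x<740)&(abs(y)<290)
dark=roi&(hsv[...,2]<60)&(z<25)&(x>520)&(x<735)
n,l,s,c=cv2.connectedComponentsWithStats(cv2.morphologyEx(dark.astype(np.uint8),cv2.MORPH_CLOSE,np.ones((5,5))))
for i in range(1,n):
    if s[i,4]>800:
        p=np.stack([x[l==i],y[l==i]],1).astype(np.float32); print("tray",s[i,4],cv2.minAreaRect(p),p.min(0),p.max(0))
for nm,x0,x1 in(("loose",380,525),("tray",530,740)):
    m=roi&(x>x0)&(x<x1)&(z>22+4*(x0>500))
    n,l,s,c=cv2.connectedComponentsWithStats(m.astype(np.uint8))
    for i in range(1,n):
        if s[i,4]>15:
            p=P[l==i]; print(nm,s[i,4],np.round(c[i]),"mean",np.round(p.mean(0)),np.round(p.min(0)),np.round(p.max(0)),cv2.minAreaRect(p[:,:2].astype(np.float32))[2])
E
```

```text
yaw 67.3185880282027 table z -0.02585511631917825
tray 2092 ((519.6099243164062, 148.49343872070312), (430.5562438964844, 157.0469970703125), 17.63922119140625) [338.2478     8.427773] [725.0243  265.27933]
tray 2225 ((518.63427734375, 1.3842315673828125), (138.5878448486328, 361.0422058105469), 88.07865142822266) [338.2478   -72.886246] [699.8309   68.43305]
tray 2459 ((515.619384765625, -150.95054626464844), (179.14401245117188, 441.9906921386719), 70.1218032836914) [ 338.2478  -267.40253] [712.16516    8.427773]
loose 193 [247. 232.] mean [486. 105.  35.] [468.  84.  22.] [502. 126.  45.] 83.38066864013672
loose 137 [336. 240.] mean [ 482. -113.   48.] [ 469. -128.   23.] [497. -99.  56.] 49.45873260498047
loose 129 [207. 253.] mean [426. 200.  32.] [410. 184.  23.] [442. 218.  37.] 65.68123626708984
loose 165 [289. 253.] mean [443.  -2.  36.] [425. -24.  22.] [459.  16.  46.] 5.944739818572998
loose 149 [376. 262.] mean [ 436. -212.   47.] [ 422. -229.   23.] [ 451. -200.   57.] 53.82566833496094
tray 67 [234. 155.] mean [686. 159.  34.] [666. 150.  26.] [706. 168.  40.] 6.439886
[... 268 characters left out ...]
 38.] 6.487129211425781
tray 95 [212. 156.] mean [679. 217.  33.] [658. 208.  26.] [699. 226.  41.] 6.38590669631958
tray 16 [230. 156.] mean [683. 170.  33.] [664. 168.  27.] [704. 173.  40.] 5.550965309143066
tray 78 [284. 168.] mean [662.  27.  28.] [646.  12.  26.] [679.  43.  32.] 25.40768051147461
tray 75 [308. 170.] mean [661. -36.  28.] [645. -53.  26.] [675. -21.  32.] 71.30348205566406
tray 127 [358. 171.] mean [ 665. -162.   43.] [ 652. -176.   26.] [ 680. -148.   52.] 86.43113708496094
tray 128 [383. 171.] mean [ 669. -225.   43.] [ 657. -240.   27.] [ 686. -212.   53.] 87.48975372314453
tray 81 [282. 192.] mean [598.  29.  28.] [581.  13.  26.] [614.  44.  32.] 36.99083709716797
```

```bash
python3 - <<'E'
from h import *
P=np.load("top0.npy"); im=cv2.imread("pics/top0.png"); hsv=cv2.cvtColor(im,cv2.COLOR_BGR2HSV)
x,y,z=P[...,0],P[...,1],P[...,2]
dark=(hsv[...,2]<70)&(z<22)&(z>1)&(x>520)&(x<735)&(abs(y)<290)
for a,b in((100,280),(-85,85),(-280,-95)):
    m=dark&(y>a)&(y<b); p=np.stack([x[m],y[m]],1).astype(np.float32)
    r=cv2.minAreaRect(p); t=(r[2]+45)%90-45; print("tray",r, end=" ")
    c,s=np.cos(np.radians(t)),np.sin(np.radians(t)); R=np.array([[c,-s],[s,c]])
    q=p@R; lo,hi=np.percentile(q,.5,axis=0),np.percentile(q,99.5,axis=0); ctr=R@((lo+hi)/2)
    print("ctr",ctr,hi-lo,"yaw",t,"pockets",[np.round(R@np.array([-32,k])+ctr,1).tolist() for k in(32,-32)])
for nm,x0,x1,y0,y1,h in(("hs1",460,510,80,130,32),("hs2",420,465,-30,25,32),("cap1",465,500,-130,-95,42),("cap2",418,455,-232,-195,42),("choke",405,446,180,222,27),
  ("thsA",655,710,140,180,28),("thsB",650,705,200,245,28),("tcap1",645,685,-180,-145,37),("tcap2",650,690,-245,-207,37)):
    m=(x>x0)&(x<x1)&(y>y0)&(y<y1)&(z>h); p=np.stack([x[m],y[m]],1).astype(np.float32)
    r=cv2.minAreaRect(p); print(nm,m.sum(),np.round(p.mean(0),1),np.round(r[0],1),np.round(r[1],1),round(r[2],1))
E
```

```text
tray ((650.2178955078125, 189.9715118408203), (139.9254608154297, 137.1537628173828), 6.99910306930542) ctr [650.19889732 190.11646654] [138.02686731 135.42667018] yaw 6.99910306930542 pockets [[614.5, 218.0], [622.3, 154.5]]
tray ((629.8060913085938, -2.0926742553710938), (139.6566619873047, 139.17303466796875), 88.45756530761719) ctr [629.51227413  -2.58500154] [137.44721819 137.64191039] yaw -1.5424346923828125 pockets [[598.4, 30.3], [596.7, -33.7]]
tray ((637.4907836914062, -195.3375244140625), (140.00833129882812, 140.1366424560547), 4.14190673828125) ctr [ 637.34344647 -195.2921904 ] [137.9091587  137.86474136] yaw 4.14190673828125 pockets [[603.1, -165.7], [607.7, -229.5]]
hs1 127 [485.7 105.4] [485.5 105.9] [40.  30.2] 83.4
hs2 115 [442.4  -2.9] [442.5  -3.7] [29.6 39. ] 5.9
cap1 121 [ 483.2 -114.2] [ 483.4 -114.6] [27.4 28.6] 49.0
cap2 125 [ 436.8 -213.9] [ 437.3 -214.1] [28.2 28.2] 47.2
choke 118 [426.6 200.7] [427.  201.5] [30.  32.2] 31.2
thsA 108 [685.3 160.6] [685.9 160.8] [40.2 29.2] 6.0
thsB 132 [678.  223.8] [678.  224.9] [39.8 29.8] 5.8
tcap1 113 [ 665.9 -162. ] [ 666.3 -162.3] [28.4 27.2] 86.4
tcap2 111 [ 670.4 -225.5] [ 671.4 -225.7] [27.7 28.6] 87.5
```

```bash
python3 - <<'E'
from h import *
go(426.8,201,100,45); go(426.8,201,20,45)
E
```

```text
shift [-0.3163 -0.1499  0.1313] turn 22.3 or -157.7 q6 90.0
shift [-0.3163 -0.1499  0.2113] turn 22.3 or -157.7 q6 90.0
```

```bash
python3 -m creep '[[-0.316,-0.15,0.13,22.3,0.4],[-0.316,-0.15,0.13,22.3,0.4],[-0.316,-0.15,0.13,22.3,0.4],[-0.316,-0.15,0.13,22.3,0.4],[-0.316,-0.15,0.13,22.3,0.4],[-0.316,-0.15,0.13,22.3,0.4],[-0.316,-0.15,0.13,22.3,0.4],[-0.316,-0.15,0.13,22.3,0.4]]' 40
python3 -c "
from h import *
go(426.8,201,100,45); print(get_obs()['clock'])"
```

```text
clock: 1.17
eef_pos: [402.6, 227.2, 114.8]
tool_rot: [1.201, 2.902, 0.001]
force: [0.9, 1.2, -0.7]
opening: 59.9
finger_force: 0.0
shift [-0.0357 -0.0014  0.0148] turn 0.0 or -180.0 q6 74.0
1.1667
```

```bash
python3 -m creep '[[-0.0357,-0.0014,0.015,0,0.4],[-0.0357,-0.0014,0.015,0,0.4],[-0.0357,-0.0014,0.015,0,0.4],[-0.0357,-0.0014,0.015,0,0.4]]'
python3 -c "
from h import *
go(426.8,201,20,45); print(camera_params('wrist')); im,d,P=cloud('wrist','w1.png')
m=(P[...,2]>26)&(P[...,2]<36)&(abs(P[...,0]-427)<30)&(abs(P[...,1]-201)<30)&(d>0);p=P[m];print(m.sum(),cv2.minAreaRect(p[:,:2].astype(np.float32)))
"
```

```text
clock: 1.5
eef_pos: [425.7, 202.7, 100.3]
tool_rot: [-1.203, -2.902, -0.0]
force: [-1.1, 0.0, -0.6]
opening: 59.9
finger_force: 0.0
shift [-0.002  -0.0004  0.0803] turn -0.0 or 180.0 q6 70.0
{'vertical_fov': 58.77665407107001, 'cx': 283.619891625667, 'cy': 211.13651654636828, 'extrinsics': array([[ 7.06380428e-01,  6.81206280e-01,  1.92314053e-01,
         3.77983580e+02],
       [ 7.07832373e-01, -6.79866843e-01, -1.91714393e-01,
         2.51242612e+02],
       [ 1.50899840e-04,  2.71549407e-01, -9.62424489e-01,
         2.43271745e+02],
       [ 0.00000000e+00,  0.00000000e+00,  0.00000000e+00,
         1.00000000e+00]])}
2077 ((428.08319091796875, 201.94351196289062), (33.076324462890625, 33.353397369384766), 25.480819702148438)
```

View pics/w1.png

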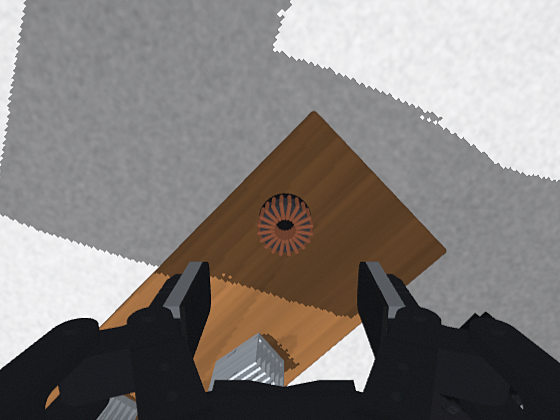

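The choke sits at (225,286) between the fingers, and its wrist-camera position (428,202) agrees with the top camera to about 1 mm.

```bash
python3 -m creep '[[-0.002,0,0.03,0,0.2],[-0.002,0,0.06,0,0.2],[-0.002,0,0.08,0,0.2],[-0.002,0,0.08,0,0.2],[-0.002,0,0.08,0,-1],[-0.002,0,0.08,0,-1],[-0.002,0,0.08,0,-1],[-0.002,0,0.08,0,-1]]' 40
python3 -m creep '[[0,0,0,0,-1],[0,0,0,0,-1],[0,0,0,0,-1]]'
python3 -c "
from h import *
go(596.8,-34,100,45)"
```

```text
clock: 2.22
eef_pos: [428.1, 201.9, 21.6]
tool_rot: [1.201, 2.901, 0.003]
force: [-0.3, 2.1, 6.0]
opening: 32.1
finger_force: 40.2
clock: 2.47
eef_pos: [428.1, 201.9, 21.5]
tool_rot: [1.201, 2.902, 0.003]
force: [-2.1, 2.1, 9.3]
opening: 32.0
finger_force: 40.6
shift [-0.2861 -0.0475 -0.0785] turn 0.0 or -180.0 q6 70.0
```

```bash
python3 -m creep '[[0,0,-0.03,0,-1],[-0.01,-0.002,-0.07,0,-1],[-0.286,-0.0475,-0.078,0,-1],[-0.286,-0.0475,-0.078,0,-1],[-0.286,-0.0475,-0.078,0,-1],[-0.286,-0.0475,-0.078,0,-1],[-0.286,-0.0475,-0.078,0,-1],[-0.286,-0.0475,-0.078,0,-1]]'
python3 -c "
from h import *
go(596.8,-34,60,45)"
```

```text
clock: 3.13
eef_pos: [579.7, -12.3, 98.3]
tool_rot: [1.201, 2.902, 0.001]
force: [0.6, 1.0, 0.3]
opening: 32.3
finger_force: 40.1
shift [-0.0274 -0.0033  0.0383] turn 0.0 or -180.0 q6 44.0
```

```bash
python3 -m creep '[[-0.0274,-0.0033,0,0,-1],[-0.0274,-0.0033,0.03,0,-1],[-0.0274,-0.0033,0.03,0,-1],[-0.0274,-0.0033,0.03,0,-1],[-0.0274,-0.0033,0.03,0,-1]]'
python3 -c "
from h import *
go(596.8,-34,16.5,45)
im,d,P=cloud('wrist','w2.png')"
```

```text
clock: 3.55
eef_pos: [595.4, -31.4, 68.4]
tool_rot: [1.201, 2.903, 0.0]
force: [0.4, 0.5, -0.4]
opening: 32.2
finger_force: 40.0
shift [-0.0028 -0.0009  0.0519] turn 0.1 or -179.9 q6 42.0
```

View pics/w2.png

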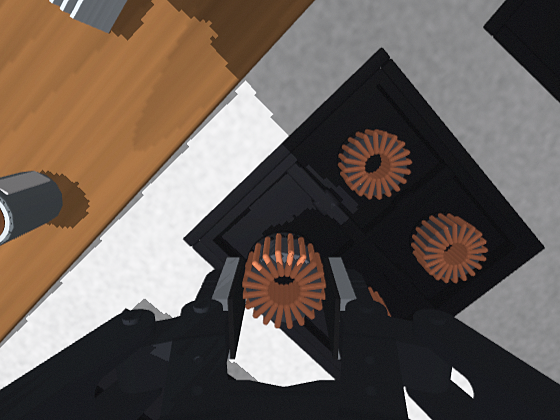

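The held choke (285,285) hangs over the empty pocket. Its tray neighbours are at (375,160), (450,245) and partly hidden at (380,300).

```bash
python3 -m creep '[[-0.0028,-0.0009,0.025,0,-1],[-0.0028,-0.0009,0.042,0,-1],[-0.0028,-0.0009,0.049,0,-1],[-0.0028,-0.0009,0.051,0,-1],[-0.0028,-0.0009,0.052,0,-1],[-0.0028,-0.0009,0.052,0,-1],[-0.0028,-0.0009,0.052,0,-1]]'
```

```text
clock: 4.18
eef_pos: [597.6, -34.3, 16.7]
tool_rot: [1.2, 2.902, 0.001]
force: [-0.5, 0.7, -1.5]
opening: 32.2
finger_force: 40.1
```

```bash
python3 -m creep '[[0,0,0.0005,0,-1],[0,0,0.0005,0,-1]]'; python3 -m creep '[[0,0,0.0005,0,-1],[0,0,0.0005,0,-1]]'
```

```text
clock: 4.35
eef_pos: [597.7, -34.3, 16.5]
tool_rot: [1.2, 2.901, 0.001]
force: [-4.5, 0.8, 12.9]
opening: 32.0
finger_force: 41.4
clock: 4.52
eef_pos: [597.7, -34.3, 16.5]
tool_rot: [1.2, 2.901, 0.002]
force: [-6.9, 2.5, 21.3]
opening: 32.1
finger_force: 42.1
```

```bash
python3 -m creep '[[0,0,-0.0006,0,-1],[0,0,-0.0006,0,0.05],[0,0,-0.0006,0,0.05],[0,0,-0.0006,0,0.05],[0,0,-0.02,0,0.05],[0,0,-0.05,0,0.05],[0,0,-0.08,0,0.2],[0,0,-0.08,0,0.2]]'
python3 -c "
from h import *
im,d,P=cloud('top','t1.png')
m=(abs(P[...,0]-597)<28)&(abs(P[...,1]+34)<28)&(P[...,2]>22)&(P[...,2]<36);p=P[m];print(m.sum(),np.percentile(p[:,2],[50,90]),cv2.minAreaRect(p[:,:2].astype(np.float32)))
go(485.7,105.6,95,-6.6)"
```

```text
clock: 5.18
eef_pos: [599.7, -34.8, 100.0]
tool_rot: [1.199, 2.896, 0.004]
force: [0.9, 0.5, 1.5]
opening: 51.1
finger_force: 0.0Traceback (most recent call last):
  File "<string>", line 4, in <module>
    m=(abs(P[...,0]-597)<28)&(abs(P[...,1]+34)<28)&(P[...,2]>22)&(P[...,2]<36);p=P[m];print(m.sum(),np.percentile(p[:,2],[50,90]),cv2.minAreaRect(p[:,:2].astype(np.float32)))
                                                                                                    ~~~~~~~~~~~~~^^^^^^^^^^^^^^^^
    return _quantile_unchecked(
        a, q, axis, out, overwrite_input, method, keepdims, weights)
    return _ureduce(a,
                    func=_quantile_ureduce_func,
    ...<5 lines>...
                    overwrite_input=overwrite_input,
                    method=method)
    r = func(a, **kwargs)
    result = _quantile(arr,
                       quantiles=q,
    ...<2 lines>...
                       out=out,
                       weights=wgt)
    slices_having_nans = np.isnan(arr[-1, ...])
                                  ~~~^^^^^^^^^
IndexError: index -1 is out of bounds for axis 0 with size 0
```

```bash
python3 -c "
from h import *
im,d,P=cloud('wrist','w3.png')
m=(abs(P[...,0]-597)<28)&(abs(P[...,1]+34)<28)&(P[...,2]>22)&(P[...,2]<36);p=P[m];print(m.sum(),np.percentile(p[:,2],[50,90]),cv2.minAreaRect(p[:,:2].astype(np.float32)))
go(485.7,105.6,100,-6.6)"
```

```text
2032 [28.7174124 29.8294856] ((598.6502685546875, -34.502288818359375), (33.39628219604492, 33.33948516845703), 25.477293014526367)
shift [ 0.1784  0.02   -0.0049] turn 51.6 or -128.4 q6 42.0
```

```bash
python3 -m creep '[[0.178,0.02,0,51.6,0.3],[0.178,0.02,0,51.6,0.3],[0.178,0.02,0,51.6,0.3],[0.178,0.02,0,51.6,0.3],[0.178,0.02,0,51.6,0.3],[0.178,0.02,0,51.6,0.3],[0.178,0.02,0,51.6,0.3],[0.178,0.02,0,51.6,0.3]]'
python3 -m creep '[[0,0,0,0,0.3],[0,0,0,0,0.3]]'
python3 -c "
from h import *
im,d,P=cloud('wrist')
m=(abs(P[...,0]-486)<32)&(abs(P[...,1]-105)<32)&(P[...,2]>35)&(P[...,2]<48)&(d>0);r=cv2.minAreaRect(P[m][:,:2].astype(np.float32));print(m.sum(),r)
go(485.7,105.6,21,-6.6)"
```

```text
clock: 5.95
eef_pos: [484.2, 105.6, 93.2]
tool_rot: [-2.352, -2.082, 0.003]
force: [-1.3, 0.8, 0.5]
opening: 55.3
finger_force: 0.0
clock: 6.12
eef_pos: [484.6, 105.2, 93.5]
tool_rot: [-2.343, -2.092, 0.002]
force: [0.2, 0.1, -0.2]
opening: 55.6
finger_force: 0.0
1631 ((487.2122802734375, 106.52792358398438), (40.52245330810547, 30.123428344726562), 82.32740020751953)
shift [0.0005 0.001  0.0726] turn 0.1 or -179.9 q6 109.0
```

```bash
python3 -m creep '[[0.001,0.002,0.03,0.6,0.2],[0.001,0.002,0.06,0.6,0.2],[0.001,0.002,0.073,0.6,0.2],[0.001,0.002,0.073,0.6,0.2],[0.001,0.002,0.073,0.6,-1],[0.001,0.002,0.073,0.6,-1],[0.001,0.002,0.073,0.6,-1],[0.001,0.002,0.073,0.6,-1]]' 40
python3 -m creep '[[0,0,0,0,-1],[0,0,0,0,-1],[0,0,0,0,-1]]'
python3 -c "
from h import *
go(614.5,217.6,100,96.5)"
```

```text
clock: 6.83
eef_pos: [488.1, 106.3, 22.4]
tool_rot: [2.355, 2.078, 0.002]
force: [0.4, -0.2, -0.4]
opening: 29.2
finger_force: 39.9
clock: 7.08
eef_pos: [488.1, 106.3, 22.3]
tool_rot: [2.355, 2.078, 0.002]
force: [-0.2, -0.1, 8.8]
opening: 29.5
finger_force: 41.0
shift [ 0.1263  0.1117 -0.0774] turn 76.3 or -103.7 q6 109.0
```

```bash
python3 -m creep '[[0,0,-0.03,0,-1],[0,0,-0.07,-5,-1],[0.126,0.112,-0.077,-55,-1],[0.126,0.112,-0.077,-55,-1],[0.126,0.112,-0.077,-55,-1],[0.126,0.112,-0.077,-55,-1],[0.126,0.112,-0.077,-55,-1],[0.126,0.112,-0.077,-55,-1]]'
python3 -c "
from h import *
go(614.5,217.6,60,96.5)"
```

```text
clock: 7.75
eef_pos: [615.6, 218.9, 97.6]
tool_rot: [1.297, 2.861, 0.0]
force: [-0.8, 0.3, -2.0]
opening: 29.1
finger_force: 40.0
shift [-0.0002 -0.0017  0.0376] turn -55.3 or 124.7 q6 68.0
```

```bash
python3 -m creep '[[0,-0.0017,0.02,-55.3,-1],[0,-0.0017,0.03,-55.3,-1],[0,-0.0017,0.03,-55.3,-1],[0,-0.0017,0.03,-55.3,-1],[0,-0.0017,0.03,-55.3,-1],[0,-0.0017,0.03,-55.3,-1],[0,-0.0017,0.03,-55.3,-1],[0,-0.0017,0.03,-55.3,-1]]'
python3 -m creep '[[0,0,0,0,-1],[0,0,0,0,-1]]'
python3 -c "
from h import *
go(614.5,217.6,17.5,96.5); im,d,P=cloud('wrist','w4.png')"
```

```text
clock: 8.42
eef_pos: [613.0, 216.1, 68.7]
tool_rot: [-0.178, 3.136, 0.0]
force: [0.6, -1.5, 0.1]
opening: 29.0
finger_force: 39.9
clock: 8.58
eef_pos: [612.9, 216.0, 68.6]
tool_rot: [-0.162, 3.137, 0.0]
force: [-0.4, -1.0, -0.3]
opening: 29.3
finger_force: 40.0
shift [-0.0017  0.0014  0.0511] turn -0.6 or 179.4 q6 13.0
```

View pics/w4.png

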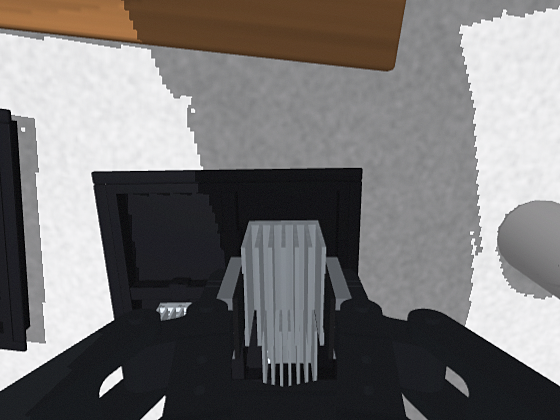

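The heatsink (285,290) hangs over the bottom-right pocket with its fins parallel to the tray's sides, and the bottle (540,240) is well clear.

```bash
python3 -m creep '[[-0.0017,0.0014,0.025,-0.6,-1],[-0.0017,0.0014,0.042,-0.6,-1],[-0.0017,0.0014,0.048,-0.6,-1],[-0.0017,0.0014,0.05,-0.6,-1],[-0.0017,0.0014,0.051,-0.6,-1],[-0.0017,0.0014,0.0512,-0.6,-1],[-0.0017,0.0014,0.0512,-0.6,-1]]'; python3 -m creep '[[0,0,0.0003,0,-1],[0,0,0.0003,0,-1]]'
```

```text
clock: 9.22
eef_pos: [614.8, 217.7, 17.9]
tool_rot: [-0.182, 3.135, 0.0]
force: [-0.1, 0.1, -1.4]
opening: 29.1
finger_force: 40.0
clock: 9.38
eef_pos: [614.7, 217.7, 17.3]
tool_rot: [-0.183, 3.136, 0.0]
force: [0.4, 0.6, 1.5]
opening: 29.2
finger_force: 40.3
```

Barely in contact, so I release and then move on to heatsink 2.

```bash
python3 -m creep '[[0,0,0.0002,0,-1],[0,0,0,0,0],[0,0,0,0,0],[0,0,0,0,0],[0,0,-0.02,0,0],[0,0,-0.05,0,0],[0,0,-0.08,0,0.2],[0,0,-0.08,0,0.2]]'
python3 -c "
from h import *
im,d,P=cloud('wrist')
m=(abs(P[...,0]-614)<30)&(abs(P[...,1]-218)<28)&(P[...,2]>28)&(P[...,2]<45)&(d>0);p=P[m];print(m.sum(),np.percentile(p[:,2],[50,90,99]),cv2.minAreaRect(p[:,:2].astype(np.float32)))
go(443,-3,97,5.5)"
```

```text
clock: 10.05
eef_pos: [617.0, 218.5, 102.8]
tool_rot: [-0.183, 3.129, 0.003]
force: [0.6, 1.2, 1.4]
opening: 51.7
finger_force: 0.0
1472 [37.20617397 38.11451785 38.80531229] ((614.7847900390625, 217.4542999267578), (40.55023193359375, 30.07516098022461), 7.372757911682129)
shift [ 0.1979 -0.1996  0.0018] turn -88.8 or 91.2 q6 13.0
```

```bash
python3 -m creep '[[0.198,-0.2,0.002,57,0.3],[0.198,-0.2,0.002,57,0.3],[0.198,-0.2,0.002,57,0.3],[0.198,-0.2,0.002,57,0.3],[0.198,-0.2,0.002,57,0.3],[0.198,-0.2,0.002,57,0.3],[0.198,-0.2,0.002,57,0.3],[0.198,-0.2,0.002,57,0.3]]'
python3 -c "
from h import *
go(443,-3,95,5.5)"
```

```text
clock: 10.77
eef_pos: [436.9, -7.3, 93.9]
tool_rot: [-1.347, -2.835, 0.003]
force: [1.8, 1.7, 0.4]
opening: 55.6
finger_force: 0.0
shift [-0.0005  0.0075 -0.0011] turn 33.7 or -146.3 q6 50.0
```

```bash
python3 -m creep '[[0,0.003,0,33.7,0.3],[0,0.003,0,33.7,0.3],[0,0.003,0,33.7,0.3],[0,0.003,0,33.7,0.3],[0,0.003,0,33.7,0.3],[0,0.003,0,33.7,0.3],[0,0.003,0,33.7,0.3]]'
python3 -c "
from h import *
im,d,P=cloud('wrist')
m=(abs(P[...,0]-443)<32)&(abs(P[...,1]+3)<32)&(P[...,2]>35)&(P[...,2]<48)&(d>0);r=cv2.minAreaRect(P[m][:,:2].astype(np.float32));print(m.sum(),r)
go(*r[0],22,r[2])"
```

```text
clock: 11.35
eef_pos: [443.0, -2.2, 94.3]
tool_rot: [-2.098, -2.337, 0.001]
force: [0.1, 1.0, 0.9]
opening: 55.4
finger_force: 0.0
1605 ((444.1557312011719, -2.398967742919922), (30.06366539001465, 40.99987030029297), 8.089034080505371)
shift [-0.0003  0.0011  0.0724] turn -1.9 or 178.1 q6 84.0
```

```bash
python3 -m creep '[[0,0.001,0.03,-1.2,0.2],[0,0.001,0.06,-1.2,0.2],[0,0.001,0.072,-1.2,0.2],[0,0.001,0.072,-1.2,0.2],[0,0.001,0.072,-1.2,-1],[0,0.001,0.072,-1.2,-1],[0,0.001,0.072,-1.2,-1],[0,0.001,0.072,-1.2,-1]]' 40
python3 -m creep '[[0,0,0,0,-1],[0,0,0,0,-1],[0,0,0,0,-1]]'
python3 -m creep '[[0,0,-0.03,0,-1],[0,0,-0.07,0,-1],[0,0,-0.08,-8,-1],[0,0,-0.08,-15,-1]]'
python3 -c "
from h import *
go(622.2,153.8,100,96.8)"
```

```text
clock: 12.07
eef_pos: [445.2, -2.1, 23.8]
tool_rot: [2.076, 2.356, 0.002]
force: [-0.8, -0.3, 5.3]
opening: 29.0
finger_force: 40.5
clock: 12.32
eef_pos: [445.2, -2.1, 23.8]
tool_rot: [2.076, 2.356, 0.002]
force: [-0.4, -0.1, 9.5]
opening: 29.0
finger_force: 41.0
clock: 12.65
eef_pos: [446.6, -2.1, 106.5]
tool_rot: [1.758, 2.598, 0.005]
force: [1.1, -0.3, -0.5]
opening: 28.9
finger_force: 40.0
shift [0.0795 0.2209 0.0075] turn -75.0 or 105.0 q6 68.0
```

```bash
python3 -m creep '[[0.079,0.221,0,-57,-1],[0.079,0.221,0,-57,-1],[0.079,0.221,0,-57,-1],[0.079,0.221,0,-57,-1],[0.079,0.221,0,-57,-1],[0.079,0.221,0,-57,-1],[0.079,0.221,0,-57,-1],[0.079,0.221,0,-57,-1]]'
python3 -m creep '[[0,0,0.02,-19,-1],[0,0,0.03,-19,-1],[0,0,0.03,-19,-1],[0,0,0.03,-19,-1]]'
python3 -c "
from h import *
go(622.2,153.8,18.8,96.8)"
```

```text
clock: 13.32
eef_pos: [621.9, 153.8, 102.4]
tool_rot: [-0.302, -3.127, -0.0]
force: [-0.8, -0.1, -1.4]
opening: 28.9
finger_force: 40.1
clock: 13.65
eef_pos: [620.6, 152.4, 72.5]
tool_rot: [0.213, -3.133, 0.0]
force: [-0.3, 0.1, -0.0]
opening: 29.2
finger_force: 40.1
shift [-0.0018  0.0012  0.0537] turn 1.0 or -179.0 q6 6.0
```

```bash
python3 -m creep '[[-0.0018,0.0012,0.028,0.8,-1],[-0.0018,0.0012,0.045,0.8,-1],[-0.0018,0.0012,0.051,0.8,-1],[-0.0018,0.0012,0.053,0.8,-1],[-0.0018,0.0012,0.0535,0.8,-1],[-0.0018,0.0012,0.0537,0.8,-1],[-0.0018,0.0012,0.0537,0.8,-1]]'; python3 -m creep '[[0,0,0.0003,0,-1],[0,0,0.0003,0,-1]]'
```

```text
clock: 14.23
eef_pos: [623.4, 154.1, 20.4]
tool_rot: [-0.183, 3.134, 0.001]
force: [-0.7, -0.2, -0.0]
opening: 29.1
finger_force: 40.0
clock: 14.4
eef_pos: [623.0, 154.0, 19.5]
tool_rot: [-0.184, 3.135, 0.0]
force: [0.4, -0.1, -1.0]
opening: 29.1
finger_force: 40.0
```

```bash
python3 -m creep '[[0,0,0.0005,0,-1],[0,0,0.0005,0,-1]]';  python3 -m creep '[[0,0,0.0003,0,-1],[0,0,0.0003,0,-1]]'
```

```text
clock: 14.57
eef_pos: [622.9, 154.0, 18.8]
tool_rot: [-0.184, 3.135, 0.0]
force: [-0.4, -1.6, 5.2]
opening: 29.4
finger_force: 40.6
clock: 14.73
eef_pos: [622.9, 154.0, 18.8]
tool_rot: [-0.184, 3.135, 0.0]
force: [-2.6, -1.1, 9.2]
opening: 29.0
finger_force: 41.3
```

```bash
python3 -m creep '[[0,0,-0.0003,0,-1],[0,0,-0.0003,0,0],[0,0,-0.0003,0,0],[0,0,-0.0003,0,0],[0,0,-0.02,0,0],[0,0,-0.05,0,0],[0,0,-0.08,0,0.2],[0,0,-0.08,0,0.2]]'
python3 -c "
from h import *
im,d,P=cloud('wrist')
m=(abs(P[...,0]-622)<30)&(abs(P[...,1]-154)<28)&(P[...,2]>28)&(P[...,2]<45)&(d>0);p=P[m];print(m.sum(),np.percentile(p[:,2],[50,90,99]),cv2.minAreaRect(p[:,:2].astype(np.float32)))
go(483.4,-114.2,104,94)"
```

```text
clock: 15.4
eef_pos: [625.2, 154.5, 103.8]
tool_rot: [-0.184, 3.129, 0.002]
force: [1.6, 0.2, 1.3]
opening: 51.2
finger_force: 0.0
1434 [37.23795174 38.14556746 38.8368604 ] ((624.1724853515625, 153.9696807861328), (40.77333068847656, 29.897560119628906), 6.1643548011779785)
shift [ 0.1715 -0.2502 -0.0039] turn 2.7 or -177.3 q6 7.0
```

```bash
python3 -m creep '[[0.1715,-0.25,-0.004,2.7,0.3],[0.1715,-0.25,-0.004,2.7,0.3],[0.1715,-0.25,-0.004,2.7,0.3],[0.1715,-0.25,-0.004,2.7,0.3],[0.1715,-0.25,-0.004,2.7,0.3],[0.1715,-0.25,-0.004,2.7,0.3],[0.1715,-0.25,-0.004,2.7,0.3],[0.1715,-0.25,-0.004,2.7,0.3]]'
python3 -m creep '[[0,0,0,0,0.3],[0,0,0,0,0.3]]'
python3 -c "
from h import *
im,d,P=cloud('wrist','w5.png')
m=(abs(P[...,0]-483)<30)&(abs(P[...,1]+114)<30)&(P[...,2]>46)&(P[...,2]<60)&(d>0);r=cv2.minAreaRect(P[m][:,:2].astype(np.float32));print(m.sum(),r)
go(*r[0],24,94)"
```

```text
clock: 16.12
eef_pos: [478.4, -118.0, 101.3]
tool_rot: [0.105, -3.138, 0.001]
force: [0.4, 0.8, -0.9]
opening: 55.4
finger_force: 0.0
clock: 16.28
eef_pos: [481.2, -114.7, 101.5]
tool_rot: [0.108, -3.139, -0.001]
force: [-0.2, -0.2, 0.5]
opening: 55.7
finger_force: 0.0
2152 ((484.781494140625, -113.8083724975586), (29.36342430114746, 29.41131591796875), 65.66255950927734)
shift [-0.0032 -0.      0.0776] turn 0.0 or -180.0 q6 -17.0
```

```bash
python3 -m creep '[[-0.003,0,0.03,0,0.2],[-0.003,0,0.06,0,0.2],[-0.003,0,0.077,0,0.2],[-0.003,0,0.077,0,0.2],[-0.003,0,0.077,0,-1],[-0.003,0,0.077,0,-1],[-0.003,0,0.077,0,-1],[-0.003,0,0.077,0,-1]]' 40
python3 -m creep '[[0,0,0,0,-1],[0,0,0,0,-1],[0,0,0,0,-1]]'
python3 -c "
from h import *
go(602.8,-166.3,110,94)"
```

```text
clock: 17.0
eef_pos: [485.5, -114.2, 26.2]
tool_rot: [-0.111, 3.138, -0.001]
force: [0.1, 0.5, -0.9]
opening: 28.5
finger_force: 39.4
clock: 17.25
eef_pos: [485.4, -114.3, 26.0]
tool_rot: [-0.11, 3.138, -0.0]
force: [0.6, 1.5, 8.2]
opening: 28.7
finger_force: 39.9
shift [-0.1136 -0.0601 -0.0837] turn 0.0 or -180.0 q6 -17.0
```

```bash
python3 -m creep '[[0,0,-0.03,0,-1],[0,0,-0.06,0,-1],[-0.112,-0.06,-0.083,0,-1],[-0.112,-0.06,-0.083,0,-1],[-0.112,-0.06,-0.083,0,-1],[-0.112,-0.06,-0.083,0,-1],[-0.112,-0.06,-0.06,0,-1],[-0.112,-0.06,-0.05,0,-1]]'
python3 -m creep '[[0,0,0,0,-1],[0,0,0,0,-1]]'
python3 -c "
from h import *
go(602.8,-166.3,21,94)"
```

```text
clock: 17.92
eef_pos: [600.5, -166.5, 73.3]
tool_rot: [0.11, -3.139, -0.0]
force: [-1.6, -0.0, -1.5]
opening: 28.4
finger_force: 39.7
clock: 18.08
eef_pos: [599.5, -166.0, 74.9]
tool_rot: [0.11, -3.138, -0.001]
force: [0.3, -0.4, -0.1]
opening: 28.9
finger_force: 39.7
shift [-0.0033 -0.0006  0.0538] turn 0.0 or -180.0 q6 -19.0
```

```bash
python3 -m creep '[[-0.003,-0.0006,0.028,0,-1],[-0.003,-0.0006,0.045,0,-1],[-0.003,-0.0006,0.051,0,-1],[-0.003,-0.0006,0.053,0,-1],[-0.003,-0.0006,0.0535,0,-1],[-0.003,-0.0006,0.0538,0,-1],[-0.003,-0.0006,0.0538,0,-1]]'; python3 -m creep '[[0,0,0.0004,0,-1],[0,0,0.0004,0,-1]]'; python3 -m creep '[[0,0,0.0002,0,-1],[0,0,0.0002,0,-1]]'
```

```text
clock: 18.67
eef_pos: [604.2, -166.8, 22.5]
tool_rot: [-0.11, 3.138, -0.001]
force: [-0.3, 0.1, -1.2]
opening: 28.8
finger_force: 39.7
clock: 18.83
eef_pos: [603.8, -166.7, 21.4]
tool_rot: [-0.11, 3.139, -0.0]
force: [-0.1, -0.1, -0.7]
opening: 28.3
finger_force: 39.7
clock: 19.0
eef_pos: [603.7, -166.7, 21.1]
tool_rot: [-0.11, 3.139, -0.0]
force: [-0.9, 0.1, 4.3]
opening: 28.7
finger_force: 40.1
```

Touching the floor lightly. I release and go to capacitor 2.

```bash
python3 -m creep '[[0,0,0.0001,0,-1],[0,0,0,0,0],[0,0,0,0,0],[0,0,0,0,0],[0,0,-0.02,0,0],[0,0,-0.05,0,0],[0,0,-0.08,0,0.2],[0,0,-0.08,0,0.2]]'
python3 -c "
from h import *
im,d,P=cloud('wrist')
m=(abs(P[...,0]-603)<28)&(abs(P[...,1]+166)<28)&(P[...,2]>28)&(P[...,2]<55)&(d>0);p=P[m];print(m.sum(),np.percentile(p[:,2],[50,90,99]),cv2.minAreaRect(p[p[:,2]>40,:2].astype(np.float32)))
go(437.8,-213.8,105,94)"
```

```text
clock: 19.67
eef_pos: [606.1, -167.4, 106.3]
tool_rot: [-0.11, 3.133, -0.003]
force: [1.0, -0.5, 0.9]
opening: 51.3
finger_force: 0.0
2250 [46.07101623 47.14084207 51.20842804] ((603.2990112304688, -166.81494140625), (29.254066467285156, 29.437910079956055), 64.82403564453125)
shift [ 0.1704 -0.0348 -0.0021] turn 0.0 or -180.0 q6 -19.0
```

```bash
python3 -m creep '[[0.17,-0.035,-0.004,0,0.3],[0.17,-0.035,-0.004,0,0.3],[0.17,-0.035,-0.004,0,0.3],[0.17,-0.035,-0.004,0,0.3],[0.17,-0.035,-0.004,0,0.3],[0.17,-0.035,-0.004,0,0.3],[0.17,-0.035,-0.004,0,0.3]]'
python3 -c "
from h import *
im,d,P=cloud('wrist')
m=(abs(P[...,0]-438)<30)&(abs(P[...,1]+214)<30)&(P[...,2]>46)&(P[...,2]<60)&(d>0);r=cv2.minAreaRect(P[m][:,:2].astype(np.float32));print(m.sum(),r)
go(*r[0],25,94)"
```

```text
clock: 20.3
eef_pos: [436.3, -213.6, 104.4]
tool_rot: [-0.109, 3.14, 0.0]
force: [-0.0, -0.4, 0.2]
opening: 55.2
finger_force: 0.0
2099 ((438.74609375, -214.51405334472656), (29.166362762451172, 29.59697151184082), 4.49674654006958)
shift [-0.0017 -0.0012  0.0794] turn 0.0 or -180.0 q6 -30.0
```

```bash
python3 -m creep '[[-0.002,-0.0012,0.03,0,0.2],[-0.002,-0.0012,0.06,0,0.2],[-0.002,-0.0012,0.079,0,0.2],[-0.002,-0.0012,0.079,0,0.2],[-0.002,-0.0012,0.079,0,-1],[-0.002,-0.0012,0.079,0,-1],[-0.002,-0.0012,0.079,0,-1],[-0.002,-0.0012,0.079,0,-1]]' 40
python3 -m creep '[[0,0,0,0,-1],[0,0,0,0,-1],[0,0,0,0,-1]]'
python3 -c "
from h import *
go(607.8,-230,110,94)"
```

```text
clock: 21.02
eef_pos: [439.4, -214.8, 26.8]
tool_rot: [-0.11, 3.138, -0.001]
force: [0.4, 0.6, 0.0]
opening: 28.5
finger_force: 39.4
clock: 21.27
eef_pos: [439.3, -214.8, 26.6]
tool_rot: [-0.11, 3.138, -0.001]
force: [0.4, 0.2, 8.0]
opening: 29.0
finger_force: 39.9
shift [-0.1672 -0.027  -0.0831] turn 0.0 or -180.0 q6 -30.0
```

```bash
python3 -m creep '[[0,0,-0.03,0,-1],[0,0,-0.06,0,-1],[-0.166,-0.027,-0.083,0,-1],[-0.166,-0.027,-0.083,0,-1],[-0.166,-0.027,-0.083,0,-1],[-0.166,-0.027,-0.083,0,-1],[-0.166,-0.027,-0.083,0,-1],[-0.166,-0.027,-0.05,0,-1]]'
python3 -m creep '[[0,0,0,0,-1],[0,0,0,0,-1]]'
python3 -c "
from h import *
go(607.8,-230,21.6,94)"
```

```text
clock: 21.93
eef_pos: [611.8, -231.2, 80.6]
tool_rot: [-0.111, 3.13, -0.006]
force: [1.3, -1.1, -0.5]
opening: 28.6
finger_force: 39.7
clock: 22.1
eef_pos: [604.4, -229.3, 74.5]
tool_rot: [0.11, -3.136, -0.002]
force: [0.3, -1.2, 0.1]
opening: 28.5
finger_force: 39.7
shift [-0.0035 -0.001   0.0529] turn 0.0 or -180.0 q6 -25.0
```

```bash
python3 -m creep '[[-0.002,-0.001,0.028,0,-1],[-0.002,-0.001,0.045,0,-1],[-0.002,-0.001,0.050,0,-1],[-0.002,-0.001,0.0522,0,-1],[-0.002,-0.001,0.0527,0,-1],[-0.002,-0.001,0.0530,0,-1],[-0.002,-0.001,0.0530,0,-1]]'; python3 -m creep '[[0,0,0.0003,0,-1],[0,0,0.0003,0,-1]]'; python3 -m creep '[[0,0,0.0002,0,-1],[0,0,0.0002,0,-1]]'
```

```text
clock: 22.68
eef_pos: [608.6, -231.0, 24.1]
tool_rot: [-0.11, 3.138, -0.001]
force: [0.1, -0.2, 0.5]
opening: 28.8
finger_force: 39.7
clock: 22.85
eef_pos: [608.3, -230.8, 22.9]
tool_rot: [-0.11, 3.139, -0.001]
force: [0.3, 0.8, 0.4]
opening: 28.4
finger_force: 39.7
clock: 23.02
eef_pos: [608.0, -230.7, 22.2]
tool_rot: [-0.11, 3.14, -0.0]
force: [1.0, -0.1, -1.5]
opening: 28.0
finger_force: 39.7
```

```bash
python3 -m creep '[[0,0,0.0003,0,-1],[0,0,0.0003,0,-1]]'; python3 -m creep '[[0,0,0.0002,0,-1],[0,0,0.0002,0,-1]]'
```

```text
clock: 23.18
eef_pos: [608.0, -230.7, 21.8]
tool_rot: [0.11, -3.14, -0.0]
force: [0.1, -0.9, -0.8]
opening: 28.6
finger_force: 39.7
clock: 23.35
eef_pos: [608.0, -230.7, 21.7]
tool_rot: [0.11, -3.14, 0.0]
force: [0.1, 0.6, 0.1]
opening: 28.5
finger_force: 39.7
```

```bash
python3 -m creep '[[0,0,0.0004,0,-1],[0,0,0.0004,0,-1]]'
```

```text
clock: 23.52
eef_pos: [608.0, -230.7, 21.6]
tool_rot: [-0.11, 3.139, -0.0]
force: [-1.3, 0.8, 5.8]
opening: 28.5
finger_force: 40.3
```

Contact. I release, rise and back away so the top camera can see everything.

```bash
python3 -m creep '[[0,0,0,0,-1],[0,0,0,0,0],[0,0,0,0,0],[0,0,0,0,0],[0,0,-0.02,0,0],[0,0,-0.05,0,0],[0,0,-0.08,0,0.2],[0,0,-0.1,0,0.2]]'
python3 -m creep '[[0.24,-0.02,-0.02,0,0.2],[0.24,-0.02,-0.02,0,0.2],[0.24,-0.02,-0.02,0,0.2],[0.24,-0.02,-0.02,0,0.2],[0.24,-0.02,-0.02,0,0.2],[0.24,-0.02,-0.02,0,0.2],[0.24,-0.02,-0.02,0,0.2],[0.24,-0.02,-0.02,0,0.2]]'
python3 - <<'E'
from h import *
im,d,P=cloud("top","t2.png"); cv2.imwrite("pics/t2c.png",cv2.resize(im[120:340,120:460,::-1],(800,518),interpolation=cv2.INTER_CUBIC))
P0=np.load("top0.npy")
for n,x,y in(("choke",598,-34),("hs1",615,218),("hs2",623,154),("cap1",603,-166),("cap2",608,-230),("thsA",685.3,160.6),("thsB",678,223.8),("tcap1",666,-162),("tcap2",670,-225),("tch",662,27)):
  for Q in(P0,P):
    m=(abs(Q[...,0]-x)<27)&(abs(Q[...,1]-y)<27)&(Q[...,2]>25); p=Q[m]
    if m.sum()>20: r=cv2.minAreaRect(p[:,:2].astype(np.float32)); print(n,m.sum(),np.round(p.mean(0),1),round(np.percentile(p[:,2],90),1),np.round(r[1]),round(r[2],1))
E
```

```text
clock: 24.18
eef_pos: [608.6, -230.9, 124.0]
tool_rot: [-0.11, 3.138, -0.001]
force: [1.0, -0.1, 0.8]
opening: 51.4
finger_force: 0.0
clock: 24.85
eef_pos: [369.0, -267.9, 141.8]
tool_rot: [-0.107, 3.139, -0.001]
force: [0.4, 0.2, -0.4]
opening: 51.5
finger_force: 0.0
choke 92 [596.7 -35.5  27.9] 30.0 [31. 31.] 65.0
hs1 145 [612.6 217.5  33.3] 38.0 [41. 31.] 7.8
hs2 121 [621.6 153.1  34.1] 38.4 [40. 29.] 6.1
cap1 128 [ 599.4 -166.2   43.2] 47.1 [27. 29.] 8.3
cap2 132 [ 603.8 -229.6   42.9] 47.7 [29. 28.] 43.3
thsA 117 [685.5 160.8  34. ] 38.1 [41. 29.] 6.2
thsA 112 [685.1 160.8  34.2] 37.5 [41. 29.] 6.2
thsB 156 [678.1 223.5  33.3] 38.1 [40. 30.] 6.1
thsB 155 [677.7 224.   33.3] 37.9 [41. 30.] 5.1
tcap1 128 [ 664.8 -161.8   42.7] 47.2 [28. 27.] 86.4
tcap1 127 [ 664.8 -161.8   42.9] 47.2 [28. 28.] 85.5
tcap2 130 [ 669.1 -224.9   42.5] 47.6 [28. 29.] 87.5
tcap2 130 [ 669.6 -224.9   42.8] 47.1 [28. 27.] 2.0
tch 86 [662.1  26.9  28.2] 30.3 [30. 33.] 25.4
tch 92 [661.9  27.   27.9] 30.4 [31. 31.] 18.5
```

View pics/t2c.png

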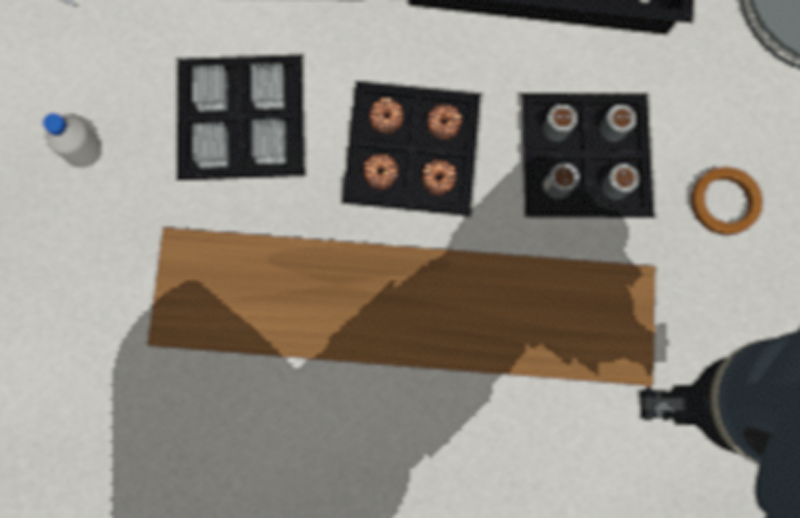

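The board is clear. The placed parts at crop (210,145), (268,140), (439,176), (562,180) and (622,178) match their neighbours in height and alignment, and the trays, bottle and tape have not moved.

```bash
python3 -c "
from plant import *
print(finish_job())"
```

```text
the job is handed in; nothing more can be done
None
```

The job is handed in at about 25 s of the 106 s allowed: all five parts stand flat in the right tray pockets, with the heatsink fins running the same way as the others and the trays, bottle and tape roll unmoved.

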